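Show a sample tube to the inspection camera, upright and then leaning

TASK

Pull the blue-capped sample tube out of the metal block by its cap and hold it up in the middle of the viewing stand, halfway between camera and lit panel, with the middle of the tube level with the crossing of the panel's two lines: first upright and still for two seconds, then, with its middle in the same place, leaning parallel to the red slanting line. Finish while still holding it there, by the cap and motionless; neither the tube nor the robot may touch the stand. Leave the red-capped tubes standing in the block and do not disturb the timer and the brown bottle.

Things in the scene. Friction and masses are not known exactly. Their poses are not given: they have to be found in the camera images.
- tube_blue: the only blue-capped tube in the block (another rack at the right is scenery): round sample tube 81 mm long, loose, 10 to 20 g. Origin at the centre of its bottom end, z axis along the tube towards the cap. Tube body 12.4 mm in diameter; the cap is 16 mm in diameter and covers 63 to 81 mm from the bottom. It stands upright in one of the four holes of the block (which one varies), its bottom 5 mm above the bench
- tube_mid (a point): the middle of the blue-capped tube, on its axis 40 mm from the bottom
- tube_red_1: red-capped sample tube, same size and origin as the blue-capped one, standing in another hole of the block; stays there
- tube_red_2: red-capped sample tube, same size and origin as the blue-capped one, standing in another hole of the block; stays there
- tube_red_3: red-capped sample tube, same size and origin as the blue-capped one, standing in another hole of the block; stays there
- block: aluminium block fixed to the bench, 56 mm (x) by 180 mm (y) by 45 mm high, origin at the centre of its underside, z up. One row of four holes along its y axis at y = -67.5, -22.5, 22.5 and 67.5 mm, each 14.4 mm wide and 40 mm deep; a tube's cap begins 23 mm above the block's top
- viewer: viewing stand fixed to the bench; origin at the centre of the underside of its grey base plate (130 mm along x, 360 along y, 12 thick), z up. A black camera (top at z = 184 mm) stands at -y and looks along +y at a lit panel at +y. The viewing point is x = 0, y = 0, z = 160 mm of the stand, over the black spot with yellow centre on the base plate
- camera_lens (a point): centre of the camera's lens front, 110 mm from the viewing point on the stand's -y side, 160 mm above the bench
- panel (a point): centre of the white lit panel's face, 110 mm from the viewing point on the stand's +y side; black frame 132 mm wide, from 94 to 226 mm above the bench. Here cross a black upright line and a red line that leans 30 degrees from upright in the stand's x-z plane, its top towards the stand's -x (the robot's side)
- lean (a point): the viewing point, 160 mm above the bench, halfway between lens and panel; its z axis points up along the direction of the red slanting line (30 degrees from vertical, the upper end towards the stand's -x), its y axis is the stand's y axis
- timer: white kitchen timer 60x68x21 mm lying loose on the bench, a bystander; origin at the centre of its underside
- bottle: brown reagent bottle with a black cap, 48 mm in diameter and 90 mm high, loose, a bystander; origin at the centre of its underside

How it is judged (in metres and radians):
On the way:
1. the blue-capped tube is held by its cap upright (within 8 degrees) and still at the viewing point, its middle within 20 mm across and in height and 30 mm along the camera's axis, for a second (contact force between tube_blue and the fingers above 0.5 N and contact force between tube_blue and viewer below 0.05 N and contact force between tube_blue and block below 0.05 N and z of the grasp point in the frame of tube_blue above 0.055 m and x of tube_mid in the frame of viewer between -0.02 and 0.02 m and y of tube_mid in the frame of viewer between -0.03 and 0.03 m and z of tube_mid in the frame of viewer between 0.14 and 0.18 m and linear speed of tube_blue below 0.03 m/s and angular speed of tube_blue below 0.25 rad/s and angle between tube_blue's own z axis and vertical below 0.14 rad), for 1 s.
At the end, for the whole second after the job is handed in: Held only by the fingers, by the cap (55 mm or more up the tube), cap up, still, within 9 degrees of the red line, middle within 20 mm of the viewing point (30 mm along the camera's axis). Red-capped tubes in their holes (15 mm, 0.2 rad), timer and bottle within 30 mm of their start (contact force between tube_blue and the fingers above 0.5 N and contact force between tube_blue and viewer below 0.05 N and contact force between tube_blue and block below 0.05 N and z of the grasp point in the frame of tube_blue above 0.055 m and x of tube_mid in the frame of viewer between -0.02 and 0.02 m and y of tube_mid in the frame of viewer between -0.03 and 0.03 m and z of tube_mid in the frame of viewer between 0.14 and 0.18 m and linear speed of tube_blue below 0.03 m/s and angular speed of tube_blue below 0.25 rad/s and angle between the z axis of tube_blue and the z axis of lean, either way round below 0.16 rad and angle between tube_blue's own z axis and vertical below 1 rad and distance of each of tube_red_1, tube_red_2, tube_red_3 from where it was at the start of the episode below 0.015 m and angle between each of tube_red_1, tube_red_2, tube_red_3's own z axis and vertical below 0.2 rad and distance of each of timer, bottle from where it was at the start of the episode below 0.03 m); the arm keeps its last pose, push and grip.
It fails at once if the stand is touched (contact force between viewer and anything else above 1 N).
It fails at once if a red-capped tube is pulled out or disturbed (distance of any of tube_red_1, tube_red_2, tube_red_3 from where it was at the start of the episode above 0.015 m).
It fails at once if the timer or the bottle is pushed away (distance of any of timer, bottle from where it was at the start of the episode above 0.03 m).
It also fails if it takes over 54 s, if anything falls off the work surface, if the arm or the gripper's body presses on something with over 40 N, if the wrist force passes 120 N, or if a joint passes its speed limit or range.

ROBOT

A 6-joint arm with a two-finger parallel gripper is mounted at the origin on a cart in front of the work surface, level with it; the furniture and walls round the work are solid. World frame = base frame: x ahead of the robot, y to its left, z up, the work surface at z = 0. Lengths are in m, angles in degrees, forces in N, time in s.
With the tool pointing down it reaches from about 0.4 to 0.825 m from the base axis. Payload 7 kg.
Tool frame: the origin (TCP) lies midway between the tips of the shut fingers; the grasp point (between the pads) lies 19 mm behind it; z points along the fingers, y is the line along which they close (so a half turn about z gives the same grasp; the last joint's range is limited). The gripper opens to 88 mm and grips with 3 to 60 N. Pads are 19 mm wide; open, the fingers measure 130 mm over their backs; the gripper's body (78 mm by 193 mm) begins 47 mm behind the grasp point.
Start: joints at [-55.915, 20.546, 0.682, 0, -70.136, -16.507], TCP at [0.204, -0.643, 0.227] pointing down, gripper open.
Joint ranges: [-176.03, 176.03], [-82.01, 121.73], [-58.28, 71.71], [-173.87, 95.51], [-174.79, -0.11], [-173.66, 173.66]. Speed limits (degrees/s): [136.94, 136.94, 172.46, 180, 180, 180].

INTERFACE

Orientations are given as a 3x3 rotation matrix whose columns are the frame's x, y, z axes.
In Python, from rig import robot gives the robot as it stands. Calls block until the motion is done:
- robot.goto(position, orientation): joint-space move of the TCP to a pose.
- robot.servo_line(position, ori=None, speed=0.15): straight line of the TCP; ori=None keeps the orientation; speed is the mean speed in m/s.
- robot.movej(angles): joint-space move.
- robot.move_gripper(opening): opening from 0.0 (shut) to 1.0 (fully open); the grip force is fixed at half the most; returns when the fingers have stopped.
- robot.dwell(seconds).
- robot.ik(position, orientation): joint angles nearest the present ones, or None.
- robot.grab_frame(name): name is "scene" or "top" or "wrist"; returns (picture, depth): 420x560x3 uint8, red, green, blue; 420x560 float32, m along the optical axis (not along the pixel's ray), 0 where there is no reading.
- robot.camera_info(name): a dict with "vfov" (degrees; the focal length in pixels is half the picture's height over the tangent of half this angle, whatever the lens; pixels are square), "cx", "cy" (the principal point, pixels), "view" (4x4, takes a point from world to camera coordinates); the wrist camera has in their place "T_tool_cam" (4x4, takes a point from camera to tool coordinates, whose origin is the TCP and whose axes are the flange's). Camera axes: x right, y down, z forward; pixel columns grow to the right and rows downward; lengths in m; the calibration is good to about 2 mm. The wrist camera is an equidistant fisheye: a pixel r from the principal point sees the ray r / f radians off the axis. A picture is of the moment at which its call begins: read the wrist's pose just before it. camera_info takes no time and is no camera call.
A pose or a line that the arm cannot do raises robot.Unreachable and nothing moves.
- robot.job_done(): hands the job in; it is judged then, once.
Readings, each from a call of its own:
- robot.read_t(): time.
- robot.read_qpos(): joint angles.
- robot.read_qvel(): joint speeds.
- robot.read_effort(): joint torques, N m.
- robot.read_position(): TCP position.
- robot.read_tcp_rot(): TCP orientation.
- robot.read_force(): force on the tool from outside, world axes, zero at the start.
- robot.read_ft_torque(): the same for the moment, N m.
- robot.read_grip_width(): opening from 0.0 (shut) to 1.0 (fully open).
- robot.read_finger_force(): force on a finger pad.
Only numpy, scipy, OpenCV 4.12 (cv2) and the standard library are available. Lean on these libraries where they do the work, as an engineer would, in place of code of your own. Each camera call takes 0.05 s, during which the arm holds its last target. There are 200 camera calls.

## Working session

There is one attempt and no reset: what is moved stays moved. The work goes in short steps, each a Python script; the robot and the scene stay as the last script left them, time stands still between calls to the robot, and variables do not carry over. Pictures are saved under pics/ and viewed, at most 10 in all, crops included, and the job is handed in when it is done.

```bash
ls; mkdir -p pics
python3 - <<'E'
from rig import robot
import cv2, numpy as np
for n in("scene","top"):
    im,d=robot.grab_frame(n); cv2.imwrite(f"pics/{n}0.png",im[:,:,::-1]); np.savez(f"{n}0.npz",im=im,d=d)
    c=robot.camera_info(n); print(n,c['vfov'],c['cx'],c['cy']); print(np.round(c['view'],3))
print(robot.camera_info("wrist")); print(robot.read_tcp_rot().round(3) if hasattr(robot.read_tcp_rot(),'round') else robot.read_tcp_rot(), robot.read_t())
E
```

```text
pics
scene 42.02544249230824 270.2577192294276 208.84113000867046
[[-0.475 -0.88   0.014  0.362]
 [-0.457  0.233 -0.858  0.371]
 [ 0.752 -0.414 -0.513  1.048]
 [ 0.     0.     0.     1.   ]]
top 44.90865620579339 280.73327595366095 207.79832004724057
[[ 6.000e-03 -1.000e+00 -0.000e+00  5.000e-02]
 [-9.970e-01 -6.000e-03 -7.900e-02  6.020e-01]
 [ 7.900e-02  1.000e-03 -9.970e-01  1.571e+00]
 [ 0.000e+00  0.000e+00  0.000e+00  1.000e+00]]
{'vfov': 65.70646984690485, 'cx': 278.44469989962886, 'cy': 209.8932204665753, 'T_tool_cam': array([[ 1.24006772e-03, -9.61511998e-01, -2.74760148e-01,
         7.44675270e-02],
       [ 9.99999231e-01,  1.18340351e-03,  3.71997500e-04,
         1.00353644e-03],
       [-3.25279355e-05, -2.74760398e-01,  9.61512726e-01,
        -1.57539682e-01],
       [ 0.00000000e+00,  0.00000000e+00,  0.00000000e+00,
         1.00000000e+00]])}
[[-0.953 -0.302 -0.001]
 [-0.302  0.953  0.001]
 [ 0.     0.002 -1.   ]] 0.1
```

View pics/scene0.png

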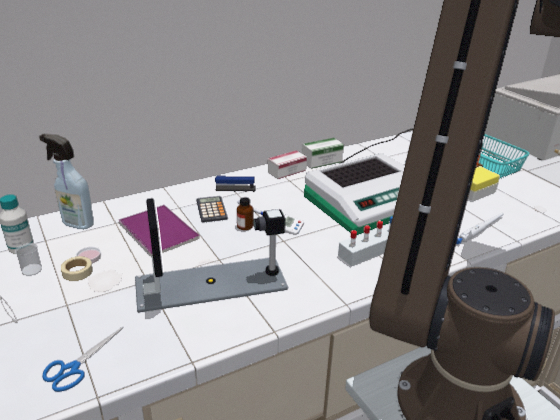

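View pics/top0.png

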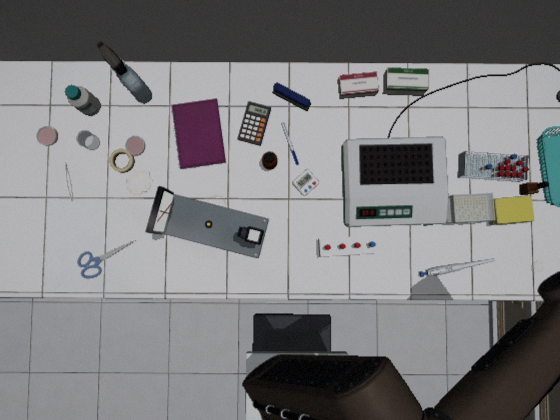

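The top view shows the block with caps at about (327,247), (342,246), (358,245) and blue at (372,244). The stand's spot is at (209,224), with the panel at left (160,210) and the camera at right (250,235).

```bash
cat > h.py <<'E'
from rig import robot
import cv2, numpy as np
def onplane(name,uv,z):
    c=robot.camera_info(name); V=np.array(c['view']); f=210/np.tan(np.radians(c['vfov']/2))
    uv=np.atleast_2d(uv).astype(float)
    d=np.c_[(uv[:,0]-c['cx'])/f,(uv[:,1]-c['cy'])/f,np.ones(len(uv))]@V[:3,:3]
    o=-V[:3,:3].T@V[:3,3]
    return o+d*((z-o[2])/d[:,2])[:,None]
def blobs(m,amin=4):
    n,l,s,c=cv2.connectedComponentsWithStats(m.astype(np.uint8)); return [(c[i].round(1),s[i][4]) for i in range(1,n) if s[i][4]>=amin]
E
python3 - <<'E'
from h import *
for n in("top","scene"):
    q=np.load(n+"0.npz"); im=q['im'];d=q['d']
    hsv=cv2.cvtColor(im,cv2.COLOR_RGB2HSV); H,S,Vv=cv2.split(hsv)
    masks=dict(red=((H<8)|(H>172))&(S>140)&(Vv>70), blue=(H>98)&(H<125)&(S>130)&(Vv>60), yel=(H>18)&(H<35)&(S>120)&(Vv>90))
    win=dict(top=(230,260,310,390),scene=(210,270,340,400))[n]
    for k,m in masks.items():
        mm=np.zeros_like(m); a=win
        if k=='yel': a=dict(top=(210,240,195,225),scene=(270,290,200,220))[n]
        mm[a[0]:a[1],a[2]:a[3]]=m[a[0]:a[1],a[2]:a[3]]
        for c,s in blobs(mm,3):
            print(n,k,c,s,onplane(n,c,0.012 if k=='yel' else 0.084 if n=='top' else .077).round(4)[0])
q=np.load("top0.npz"); im=q['im'];d=q['d']
c=robot.camera_info('top');V=np.array(c['view']);f=210/np.tan(np.radians(c['vfov']/2))
u,v=np.meshgrid(np.arange(560),np.arange(420))
P=(np.dstack([(u-c['cx'])/f*d,(v-c['cy'])/f*d,d])-V[:3,3])@V[:3,:3]
print("spot h",P[224,214],"block h",P[247:250,348:352,2].mean(), "bench",P[270,300])
# base plate: grey mask
I=im.astype(int); m=(I.max(2)>70)&(I.max(2)<150)&(np.ptp(I,axis=2)<30)
w=np.zeros_like(m); w[180:265,140:275]=m[180:265,140:275]
w=cv2.morphologyEx(w.astype(np.uint8),cv2.MORPH_OPEN,np.ones((5,5)))
n,l,s,ce=cv2.connectedComponentsWithStats(w); i=1+s[1:,4].argmax()
cn=max(cv2.findContours((l==i).astype(np.uint8),0,2)[0],key=cv2.contourArea)
W=onplane('top',cn[:,0],0.012)[:,:2]
r=cv2.minAreaRect(W.astype(np.float32)); print(r); print(cv2.boxPoints(r))
# panel by height
hm=(P[...,2]>.2)&(d>0); hm[:180]=0;hm[270:]=0;hm[:,:140]=0;hm[:,280:]=0
Q=onplane('top',np.argwhere(hm)[:,::-1],.226)[:,:2]; print(len(Q),cv2.minAreaRect(Q.astype(np.float32)))
# block
bm=(abs(P[...,2]-.045)<.012); bm[:225]=0;bm[265:]=0;bm[:,:305]=0;bm[:,390:]=0
Q=onplane('top',np.argwhere(bm)[:,::-1],.045)[:,:2]; print(len(Q),cv2.minAreaRect(Q.astype(np.float32)))
x=np.zeros_like(im)
x=im[170:280,130:400].copy(); cv2.imwrite('pics/crop.png',cv2.resize(x,None,fx=2.9,fy=2.9,interpolation=2)[:,:,::-1])
E
```

```text
top red [357.5 244.8] 13 [ 0.4868 -0.178   0.084 ]
top red [327.5 246.7] 14 [ 0.4806 -0.0879  0.084 ]
top red [342.5 245.7] 14 [ 0.4839 -0.1329  0.084 ]
top blue [372.4 244. ] 14 [ 0.4895 -0.2227  0.084 ]
top yel [208. 224.] 9 [0.5499 0.2823 0.012 ]
scene red [379.6 224.3] 32 [ 0.4856 -0.1792  0.077 ]
scene red [366.6 228.9] 34 [ 0.4832 -0.1348  0.077 ]
scene red [353.3 233.6] 39 [ 0.4809 -0.0906  0.077 ]
scene blue [390.6 218.7] 12 [ 0.4945 -0.2234  0.077 ]
scene yel [210.3 280. ] 13 [0.5506 0.2809 0.012 ]
spot h [0.54976701 0.26254152 0.01801009] block h 0.04586683074135722 bench [ 0.40730924 -0.00856405  0.00543256]
((0.5463865995407104, 0.2577860355377197), (0.3128746747970581, 0.13505809009075165), 75.89407348632812)
[[0.44276762 0.12252364]
 [0.57375324 0.08960792]
 [0.6500056  0.39304844]
 [0.51901996 0.42596415]]
446 ((0.579404354095459, 0.3948942720890045), (0.027238767594099045, 0.1306203156709671), 75.83552551269531)
979 ((0.5045010447502136, -0.17396704852581024), (0.09013068675994873, 0.22067204117774963), 4.023882865905762)
```

View pics/crop.png

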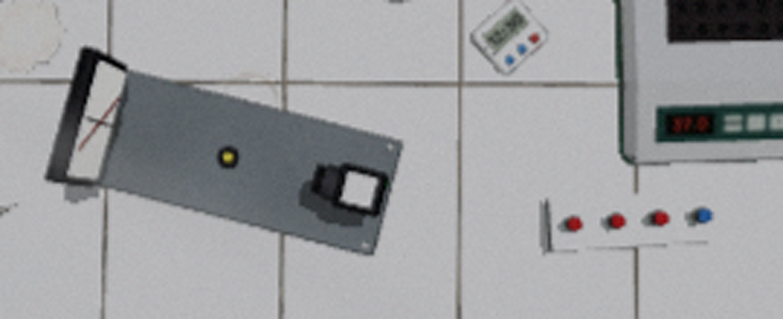

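The two views agree: tube spacing is 45 mm and the stand yaw is about -14.2° from both the plate and the panel. Now I'll check IK, then grasp and lift.

```bash
cat >> h.py <<'E'
B=np.array([.490,-.223]); yb=np.radians(3.8)
VP=np.array([.550,.282,.160]); yv=np.radians(-14.2)
def down(yaw,s,lean=0):
    x=np.array([np.cos(yaw),np.sin(yaw),0]); up=np.array([0,0,1.])
    a=np.cos(lean)*up-np.sin(lean)*x          # tube axis
    y=s*(np.cos(lean)*x+np.sin(lean)*up); z=-a
    return np.c_[np.cross(y,z),y,z]
def view(s,lean,dz=0,off=0.013):
    R=down(yv,s,lean); return VP+off*-R[:,2]+[0,0,dz],R
E
python3 - <<'E'
from h import *
for s in(1,-1):
    print(s)
    for p,R in[(np.r_[B,.25],down(yb,s)),(np.r_[B,.058],down(yb,s)),view(s,0,.15),view(s,0),view(s,np.pi/6)]:
        q=robot.ik(p,R); print(None if q is None else np.round(q,1))
E
```

```text
1
[  -3.6    6.8  -14.5    0.   -68.7 -172.6]
[  -3.6   17.7  -28.7    0.   -43.6 -172.6]
[ 45.2  12.7   2.1   0.  -79.5 120.6]
[ 45.2  17.4 -11.1   0.  -61.4 120.6]
[ 56.    8.2 -47.4  53.4 -35.9  65.1]
-1
[ -3.6   6.8 -14.5   0.  -68.7   7.4]
[ -3.6  17.7 -28.7   0.  -43.6   7.4]
[ 45.2  12.7   2.1   0.  -79.5 -59.4]
[ 45.2  17.4 -11.1   0.  -61.4 -59.4]
[  56.     8.2  -47.4   53.4  -35.9 -114.9]
```

Run:
```python
from h import *
s=-1;R=down(yb,s)
robot.goto(np.r_[B,.25],R)
robot.servo_line(np.r_[B,.13],speed=.15)
im,_=robot.grab_frame("wrist"); cv2.imwrite("pics/w1.png",im[:,:,::-1])
c=robot.camera_info("wrist");T=np.array(c['T_tool_cam']);f=210/np.tan(np.radians(c['vfov']/2))
hsv=cv2.cvtColor(im,cv2.COLOR_RGB2HSV);H,S,V=cv2.split(hsv)
p=robot.read_position();Rt=np.array(robot.read_tcp_rot())
for k,m in dict(red=((H<8)|(H>172))&(S>140)&(V>70),blue=(H>98)&(H<125)&(S>130)&(V>60)).items():
    for uv,a in blobs(m,60):
        x,y=uv[0]-c['cx'],uv[1]-c['cy'];r=np.hypot(x,y);t=r/f
        d=Rt@T[:3,:3]@np.array([x/r*np.sin(t),y/r*np.sin(t),np.cos(t)]);o=p+Rt@T[:3,3]
        print(k,uv,a,(o+d*((.080-o[2])/d[2])).round(4))
print(p,robot.read_t())
```

```text
red [145.3 225. ] 154 [ 0.5857 -0.2192  0.08  ]
red [145.6 245.9] 98 [ 0.5866 -0.2028  0.08  ]
red [147.1 257.3] 93 [ 0.5861 -0.1936  0.08  ]
blue [396.5  25.4] 255 [ 0.4215 -0.3691  0.08  ]
blue [281.1 231.1] 365 [ 0.4882 -0.2221  0.08  ]
[ 0.49068947 -0.2232685   0.13100125] 2.95
```

View pics/w1.png

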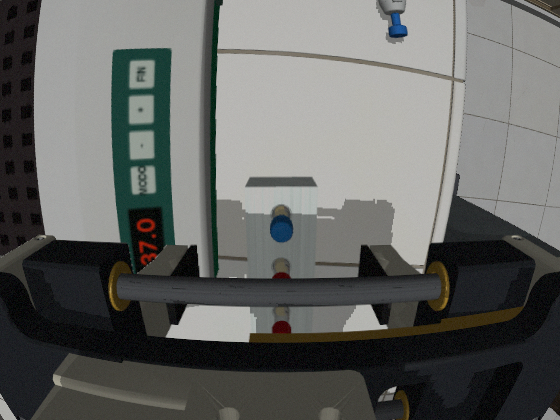

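The wrist view shows the blue cap at (281,231), centred between the fingers. It agrees with the estimate within 2 mm, so I'll grasp and lift.

Run:
```python
from h import *
B=np.array([.4893,-.2227])
robot.servo_line(np.r_[B,.058],speed=.08)
print(robot.read_force(),robot.read_position())
robot.move_gripper(0.0)
print("w",robot.read_grip_width()*88,robot.read_finger_force(),robot.read_force(),robot.read_t())
p=robot.read_position()
robot.servo_line([p[0],p[1],.11],speed=.06); print(robot.read_force())
robot.servo_line([p[0],p[1],.33],speed=.15)
print("w",robot.read_grip_width()*88,robot.read_finger_force(),robot.read_force(),robot.read_t())
robot.goto(*view(-1,0,.16))
print(robot.read_position(),robot.read_t())
for n in("scene","top"):
    im,_=robot.grab_frame(n); np.save(n+"1.npy",im); cv2.imwrite(f"pics/{n}1.png",im[:,:,::-1])
```

```text
[-27.8120542   12.79208382  63.4480529 ] [ 0.48891571 -0.22296907  0.06347998]
w 14.827375374678839 30.000007152557373 [ 0.45801061 -0.46893959  0.1942572 ] 5.1417
[-0.06388149 -0.15690667 -0.68830635]
w 14.769529215344567 29.99993473291397 [-0.15608017 -0.64885606  0.8629425 ] 7.775
[0.55025038 0.28123055 0.33311049] 9.6167
```

View pics/scene1.png

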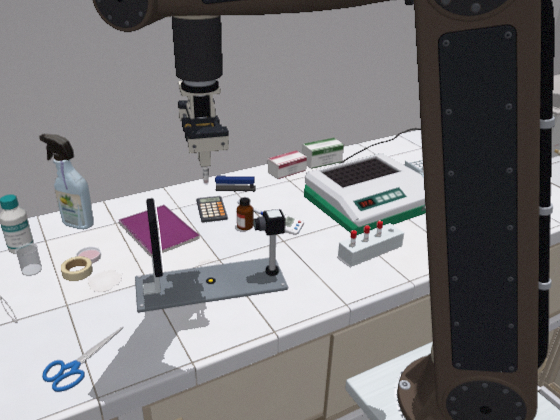

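The tube is out and held at about (206,170), and the reds still stand. The 63 N during the descent means a finger met something (probably the balance edge) about 5 mm high, so I'll check the tube's place in the grip.

Run:
```python
from h import *
im=np.load("scene1.npy"); c=robot.camera_info('scene');V=np.array(c['view']);f=210/np.tan(np.radians(c['vfov']/2))
p,R=robot.read_position(),np.array(robot.read_tcp_rot())
def pr(P):
    q=V[:3,:3]@P+V[:3,3]; return np.array([c['cx']+f*q[0]/q[2],c['cy']+f*q[1]/q[2]])
print(p,R.round(3))
x=cv2.resize(im[130:200,165:245],None,fx=7,fy=7,interpolation=cv2.INTER_CUBIC)[:,:,::-1].copy()
for o,col in((0,(0,255,0)),(-.019,(0,255,255)),(.053,(0,0,255)),(.058,(255,0,255))):
    u=pr(p+R[:,2]*o); print(o,u); cv2.circle(x,tuple(int(t) for t in ((u-[165,130]+.5)*7)),4,col,1)
cv2.imwrite("pics/z1.png",x)
```

```text
[0.55033655 0.28104446 0.33318032] [[-0.246 -0.969  0.   ]
 [-0.969  0.246  0.   ]
 [-0.    -0.    -1.   ]]
0 [203.9179573  161.75272862]
-0.019 [203.48745559 153.7059321 ]
0.053 [205.08194128 183.50953508]
0.058 [205.18903957 185.51138111]
```

View pics/z1.png

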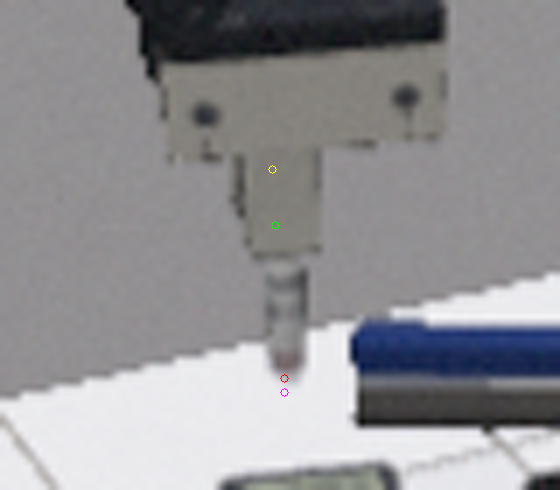

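The tube bottom at crop (284,380) matches the expected 53 mm below the TCP, and the tube hangs straight. Now descend, hold and lean.

Run:
```python
from h import *
p,R=view(-1,0)
robot.servo_line(p,R,speed=.08)
print(robot.read_position(),robot.read_force()); 
im,_=robot.grab_frame("scene"); cv2.imwrite("pics/s2.png",im[:,:,::-1])
robot.dwell(2.6); print(robot.read_position(),robot.read_t())
im,_=robot.grab_frame("top"); cv2.imwrite("pics/t2.png",im[:,:,::-1])
x=np.hstack([cv2.resize(i[a:a+150,b:b+200],None,fx=2,fy=2,interpolation=2) for i,a,b in((cv2.imread("pics/s2.png"),150,120),(cv2.imread("pics/t2.png"),150,110))])
cv2.imwrite("pics/up.png",x)
q=robot.ik(*view(-1,np.pi/6)); print(np.round(q,1))
```

```text
[0.55016986 0.28213215 0.17339656] [-0.29673667 -0.10136167 -0.39154421]
[0.55001326 0.28199337 0.1729924 ] 14.5167
[  56.     8.2  -47.4   53.4  -35.9 -114.9]
```

View pics/up.png

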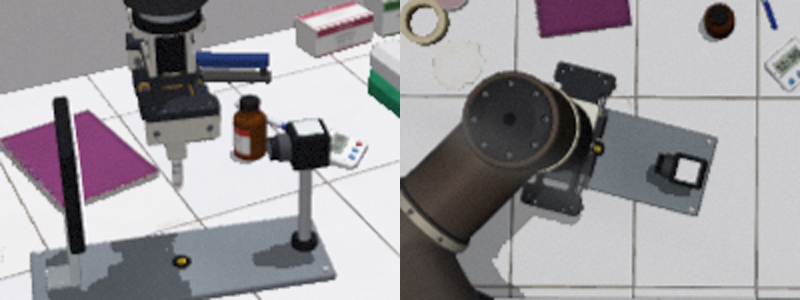

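The tube is upright midway between lens and panel, with nothing close to the stand. Now lean in small steps.

Run:
```python
from h import *
for a in np.radians(np.arange(5,31,5)):
    p,R=view(-1,a)
    n=np.linalg.norm(p-robot.read_position())
    robot.servo_line(p,R,speed=max(n,1e-3)/.7)
    F=robot.read_force()
    if np.linalg.norm(F)>15: print("force",F);break
robot.dwell(.5)
p,R=robot.read_position(),np.array(robot.read_tcp_rot())
print(p,R.round(3),view(-1,np.pi/6)[0],robot.read_force(),robot.read_finger_force(),robot.read_grip_width()*88,robot.read_t())
im,_=robot.grab_frame("scene"); c=robot.camera_info('scene');V=np.array(c['view']);f=210/np.tan(np.radians(c['vfov']/2))
x=cv2.resize(im[150:300,130:290],None,fx=4,fy=4,interpolation=2)[:,:,::-1].copy()
for o in(.013,.053):
    q=V[:3,:3]@(p+R[:,2]*o)+V[:3,3]; u=np.array([c['cx']+f*q[0]/q[2],c['cy']+f*q[1]/q[2]]); cv2.circle(x,tuple(int(t) for t in((u-[130,150]+.5)*4)),4,(0,0,255),1)
cv2.imwrite("pics/l.png",x)
```

```text
[0.54371472 0.28364432 0.17128398] [[-0.245 -0.84   0.485]
 [-0.969  0.213 -0.123]
 [-0.    -0.5   -0.866]] [0.54369861 0.2835945  0.17125833] [-0.1316692  -0.19330972  0.01608124] 30.000018775463104 15.279584442558901 18.2167
```

View pics/l.png

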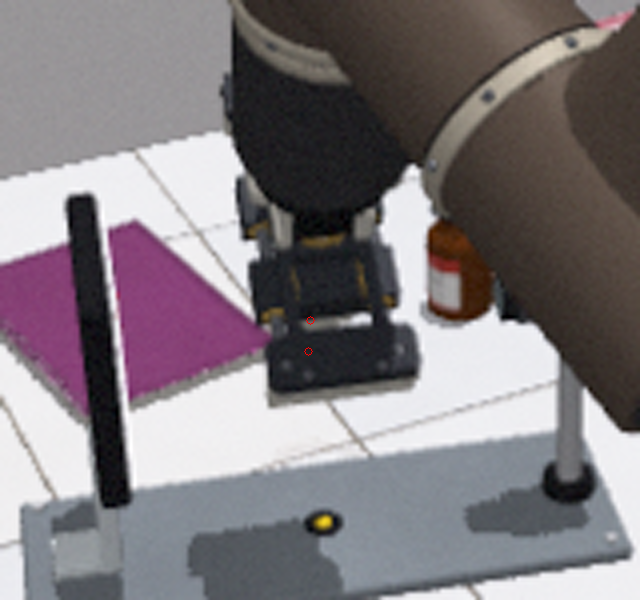

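The scene camera's view of the tube is blocked by the gripper, and the grip width changed slightly. I'll check the tube with the wrist camera.

Run:
```python
from h import *
im,_=robot.grab_frame("wrist")
c=robot.camera_info("wrist");T=np.linalg.inv(np.array(c['T_tool_cam']));f=210/np.tan(np.radians(c['vfov']/2))
x=cv2.resize(im[150:360,160:400],None,fx=2.5,fy=2.5,interpolation=2)[:,:,::-1].copy()
for o in(-.019,0,.013,.053):
    q=T[:3,:3]@[0,0,o]+T[:3,3]; r=np.hypot(q[0],q[1]);t=np.arctan2(r,q[2])
    u=np.array([c['cx']+f*t*q[0]/r,c['cy']+f*t*q[1]/r]); cv2.circle(x,tuple(int(k) for k in((u-[160,150])*2.5)),4,(0,0,255),1)
cv2.imwrite("pics/w2.png",x); print(robot.read_grip_width()*88)
```

```text
14.828392815648284
```

View pics/w2.png

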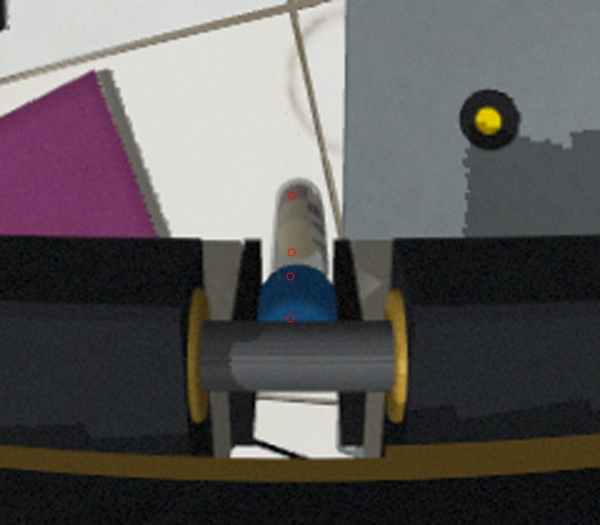

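The wrist view shows the tube straight along the tool axis, held by its blue cap with the bottom at about (292,190) as predicted. Handing in.

```bash
python3 -c "
from rig import robot
print(robot.read_t(),robot.read_qvel(),robot.read_finger_force());print(robot.job_done())"
```

```text
18.3167 [-0.07996701 -0.1047639  -0.03228505  0.04139417 -0.02717107 -0.13000912] 30.000053644180298
the job is handed in; nothing more can be done
None
```

I handed the job in at 18.3 s with the blue-capped tube held by its cap at the viewing point, leaning along the red line, after 2.6 s upright there; the verdict wasn't shown, and on the way down to grasp the wrist force read about 70 N in total (63 N of it upward; probably a finger on the balance edge), which might count against the 40 N limit if it was the gripper's body.

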